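# Flip both rockers of the windowsill switch

## Robot

A 6-joint arm with a two-finger parallel gripper is mounted at the origin on the work surface. World frame = base frame: x ahead of the robot, y to its left, z up, the work surface at z = 0. Lengths are in mm, angles in rad, forces in N, time in s.
With the tool pointing down it reaches from about 275 to 750 mm from the base axis. Payload 10.2 kg.
Tool frame: the origin (TCP) lies at the very end of the fingers, on their centre line; the grasp point (between the pads) lies 19 mm behind it; x points along the fingers, z is the direction in which the jaws open and shut, and the axes are right-handed (so a half turn about x gives the same grasp; the last joint's range is limited). The gripper opens to 88 mm and grips with 3 to 60 N. Pads are 18 mm wide; open, the fingers measure 123 mm over their backs; the gripper's body (75 mm by 187 mm) begins 45 mm behind the grasp point.
Start: joints at [1.009, 0.313, 1.498, -0, 1.331, -0.223], TCP at [174.5, 495.158, 238.72] pointing down, gripper open.
Joint ranges: [-2.94, 2.94], [-0.97, 2.17], [0.19, 2.56], [-1.23, 4.37], [0.02, 3.11], [-2.88, 2.88]. Speed limits (rad/s): [2.39, 2.39, 3.01, 3.14, 3.14, 3.14].

## Interface

Orientations are given as [roll, pitch, yaw] about the fixed x, y, z axes, in that order (R = Rz(yaw) Ry(pitch) Rx(roll)).
In Python, from cell import r, imaging gives the robot as it stands.
- The arm moves only by the tool carry_out, never from a script. Its argument "motion" is a list of rows, each an object with "slide": the shift along the world's x, y, z in units of 0.08 m (1.0 is 0.08 m), a list of three; "dr": the turn, a rotation vector about the world's x, y, z in units of pi rad (1.0 is pi rad), a list of three; "hand": the closure, from 0 (fully open) to 1 (shut). In form: [{"slide": [x, y, z], "dr": [rx, ry, rz], "hand": hand}, ...]. A call has 1 to 20 rows; each row is the pose to reach, as a shift and turn from the pose commanded when the call began, turning the shorter way round; what a row does not reach only later rows make up. A row lasts 1/10 s, in which the tool goes at most 50 mm and 8.59 degrees, less where a joint would pass 70% of its speed; a pose out of reach is approached as far as the arm can. A call with a number of a shift or a turn outside -1 to 1 is refused whole. A call with a gripper value outside its range is refused whole. The fingers move at their own pace and stop on an object; the grip force is fixed at half the most. Time passes only in rows, so rows that repeat a pose let the fingers close. It gives the time, the measured TCP pose, the force and the opening at its end, in the units of the state.
- r.get_obs(): the state, without advancing time (a new reading comes with each control period).
- imaging.snapshot(name): name is "scene" or "side" or "wrist"; returns a dict with "frame" (420x560x3 uint8, red, green, blue), "depth" (420x560 float32, mm along the optical axis (not along the pixel's ray), 0 where there is no reading), "K" (3x3 intrinsics, pixels), "k1" (the pictures are not rectified: a ray, as slopes to the right and down, at radius r is drawn at 1 + k1 r^2 times it, then the intrinsics apply), "camera_from_world" (4x4, takes a point from world to camera coordinates); the wrist camera has in their place "hand_eye" (4x4, takes a point from camera to tool coordinates, whose origin is the TCP and whose axes are the tool frame's). Camera axes: x right, y up, looking along -z (the intrinsics and any distortion apply to the point x, -y, -z); pixel columns grow to the right and rows downward; lengths in mm; the calibration is good to about 2 mm. A picture is of the moment at which its call begins: read the wrist's pose just before it.
- r.job_done(): hands the job in, once; it reports no verdict.
The state is a dict: "t": time; "qpos": joint angles; "joint_velocities": joint speeds; "joint_torque": joint torques, N m; "position": TCP position; "ee_rot": TCP orientation; "contact_force": force on the tool from outside, world axes, zero at the start; "wrist_torque": the same for the moment, N m; "gripper_width": finger opening in mm.
Only numpy, scipy, OpenCV 4.12 (cv2) and the standard library are available. Lean on these libraries where they do the work, as an engineer would, in place of code of your own. Each camera call takes 0.05 s, during which the arm holds its last target.

## Task

Switch on the sill lamp and the extractor fan: on the white switch plate that has two rockers side by side, press down the raised end of each rocker until it has gone fully over, so that its other end tips up and stays up. Leave the similar plate with only one rocker alone.

Things in the scene. Friction and masses are not known exactly. Their poses are not given: they have to be found in the camera images.
- twin_switch: White plastic switch fixed to the sill: cover plate 128 mm (its x) by 132 mm (its y), top 30 mm above the sill, with two equal white rockers side by side along its x, their axle parallel to y at x = 0, 34 mm above the sill. Origin: centre of its underside, z up; it may be turned any way. The rockers' raised ends are at opposite ends; a short grey line marks the half to press.
- rocker_a (a joint): Angle (rad) of the rocker centred at the plate's y = +29 mm, a bar 76 mm long, 44 mm wide. 0 to 0.04 as found: its end towards the plate's +x is raised; 28 mm from the axle the top is 46 mm above the sill, and 34 mm once fully pressed. 0.22 level, 0.44 fully over at its stop. Grows as the raised end is pressed; no spring, stays where left; 2 to 4 N moves it.
- rocker_b (a joint): The same for the equal rocker centred at the plate's y = -29 mm, mounted the other way round: its raised end, to be pressed, is the one towards the plate's -x. 0 to 0.04 as found, 0.22 level, 0.44 fully over.
- single_switch: Similar white switch fixed to the sill, cover plate 128 mm (x) by 80 mm (y), with just one such rocker in the middle, no part above 50 mm. Origin: centre of its underside. To be left alone. A green glazed cup 75 mm tall stands on the sill about midway between the two switches.
There are look-alikes about, which are no part of the job. Leave any green or yellow look-alike of the twin_switch alone.

How it is judged:
By the outcome, as a careful person would: the job done as asked, in the order asked, and still so for the second after the job is handed in, with the robot touching nothing.
It also fails if it takes over 40 s, if anything falls off the work surface, if the arm or the gripper's body presses on something with over 40 N, if the wrist force passes 120 N, or if a joint passes its speed limit or range.

## Working session

There is one attempt and no reset: what is moved stays moved. The work goes in short steps, Python scripts to look and compute and a tool call to move; the robot and the scene stay as the last step left them, time stands still between calls to the robot, and variables do not carry over. Pictures are saved under pics/ and viewed, and the job is handed in when it is done.

Besides the shell and the picture viewer there is one more tool, called after "Call:" in YAML: its name, and indented under it one key for each argument. carry_out: Moves the arm, as the interface text tells. Its arguments: {"type":"object","properties":{"motion":{"type":"array"}},"required":["motion"]}

```bash
ls; mkdir -p pics; python3 - <<'E'
from cell import r, imaging
import cv2, numpy as np
o=r.get_obs(); print(o)
for n in ("scene","side"):
    s=imaging.snapshot(n); cv2.imwrite(f"pics/{n}0.png",s["frame"][:,:,::-1]); np.savez(f"{n}0.npz",**s); print(n,s["K"],s["k1"])
E
```

```text
pics
{'t': 0.0, 'qpos': array([ 1.00860695e+00,  3.13407519e-01,  1.49840239e+00, -1.11286769e-05,
        1.33095684e+00, -2.23435862e-01]), 'joint_velocities': array([ 0.00070927,  0.00080783,  0.00207494,  0.00024741, -0.00103573,
        0.00205149]), 'joint_torque': array([ 3.84442046e-04, -4.02218020e+01, -2.52267909e+01,  6.93776482e-02,
        3.54100449e-02, -1.07247195e-04]), 'position': array([174.37170687, 494.95638782, 238.19585371]), 'ee_rot': array([ 2.92736104,  1.56962218, -2.12377881]), 'contact_force': array([ 0.24206579, -0.41056053,  0.09965394]), 'wrist_torque': array([-0.00474473, -0.00509235, -0.01857667]), 'gripper_width': 88.03577755118053}
scene [[546.02851026   0.         279.69832747]
 [  0.         546.02851026 210.558724  ]
 [  0.           0.           1.        ]] -0.0022768217235222
side [[513.2786596    0.         287.26552903]
 [  0.         513.2786596  208.40719775]
 [  0.           0.           1.        ]] -0.16669690673405602
```

View pics/scene0.png

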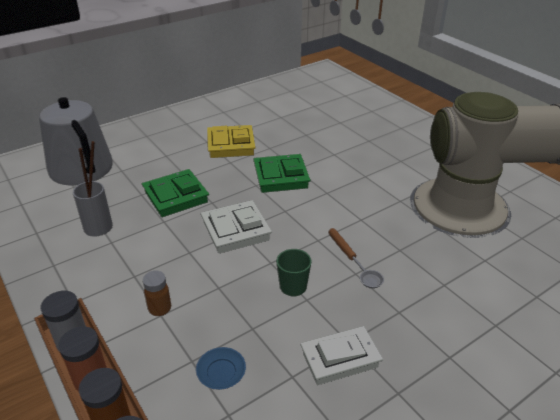

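View pics/side0.png

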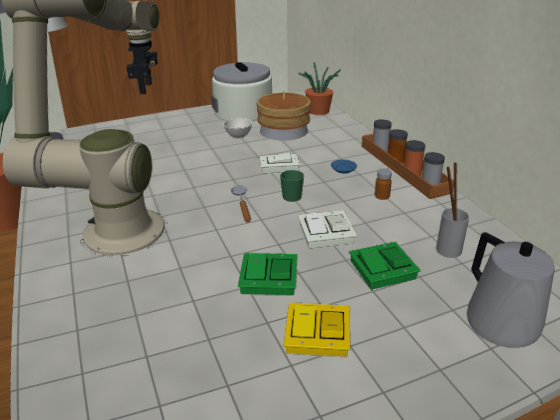

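In the scene view the white two-rocker plate is at about (236,226), or (327,228) in the side view. The white single plate is at (342,353). The look-alikes are green at (281,172) and (175,192), and yellow at (231,140). The white twin fits the description, so I'll confirm it in an enlarged crop and measure it.

```bash
cat > h.py <<'E'
import numpy as np, cv2
def cloud(s):
    K=s["K"];k1=float(s["k1"]);d=s["depth"];h,w=d.shape
    D=np.array([k1,0,0,0,0],float)
    v,u=np.mgrid[0:h,0:w]
    p=cv2.undistortPoints(np.stack([u,v],-1).reshape(-1,1,2).astype(float),K,D).reshape(h,w,2)
    c=np.stack([p[...,0]*d,-p[...,1]*d,-d,np.ones_like(d)],-1)
    return (c@np.linalg.inv(s["camera_from_world"]).T)[...,:3]
def project(s,P):
    c=(np.c_[P,np.ones(len(P))]@s["camera_from_world"].T)[:,:3]*[1,-1,-1]
    return cv2.projectPoints(c,np.zeros(3),np.zeros(3),s["K"],np.array([float(s["k1"]),0,0,0,0]))[0][:,0]
E
python3 - <<'E'
from h import *
ims=[]
for n,(u0,v0,u1,v1) in {"scene":(190,190,285,260),"side":(285,200,370,260)}.items():
    s=dict(np.load(n+"0.npz")); P=cloud(s); f=s["frame"]
    m=np.zeros(f.shape[:2],bool); m[v0:v1,u0:u1]=1
    m&=(s["depth"]>0)&(P[...,2]>22)&(P[...,2]<60)
    m&=(f.max(-1).astype(int)-f.min(-1)<40)
    nlab,lab,st,_=cv2.connectedComponentsWithStats(m.astype(np.uint8)); k=1+st[1:,4].argmax(); m=lab==k
    Q=P[m]; rect=cv2.minAreaRect(Q[:,:2].astype(np.float32)); print(n,m.sum(),rect,np.percentile(Q[:,2],[5,50,95]))
    print(cv2.boxPoints(rect))
    c=f[v0:v1,u0:u1,::-1]; ims.append(cv2.resize(c,(560,int(560*c.shape[0]/c.shape[1])),interpolation=cv2.INTER_CUBIC)); cv2.imwrite(f"pics/crop_{n}.png",ims[-1])
E
```

```text
scene 2098 ((512.61767578125, -231.99378967285156), (134.1649169921875, 132.9610595703125), 77.83272552490234) [27.52697923 31.98810577 46.02625909]
[[ 433.49182 -283.55746]
 [ 563.46606 -311.5812 ]
 [ 591.7435  -180.43011]
 [ 461.7693  -152.40637]]
side 1355 ((509.28265380859375, -234.41236877441406), (132.45281982421875, 132.8131866455078), 77.34953308105469) [25.95715292 30.48025429 44.82276925]
[[ 429.98438 -284.48785]
 [ 559.57336 -313.5743 ]
 [ 588.58093 -184.33688]
 [ 458.99194 -155.25043]]
```

View pics/crop_scene.png

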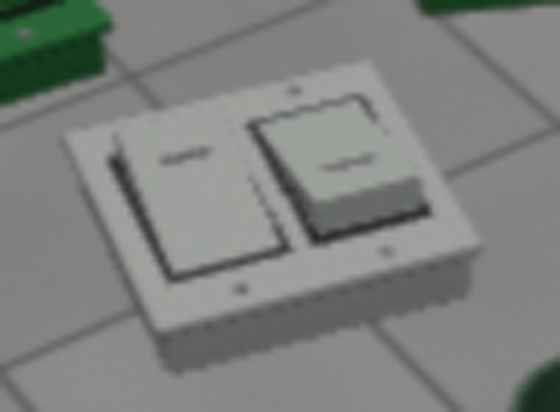

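View pics/crop_side.png

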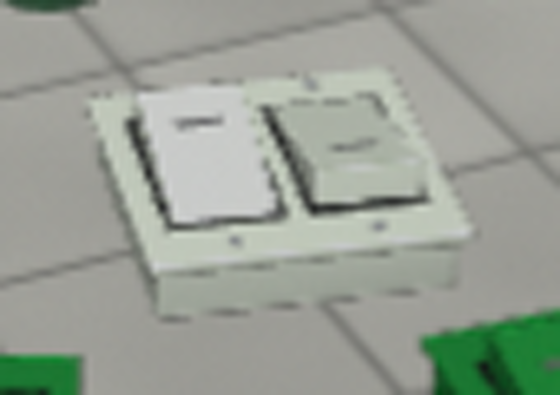

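```bash
python3 - <<'E'
from h import *
for n,pts in {"scene":[(221.6,216.5),(249,217.7)],"side":[(315.4,218.7),(338.7,222)]}.items():
    s=dict(np.load(n+"0.npz"));P=cloud(s)
    for u,v in pts: print(n,np.median(P[int(v)-1:int(v)+3,int(u)-1:int(u)+3].reshape(-1,3),0).round(1))
    # highest points of plate
C=np.array([511,-233.2])
# sheer hypotheses
for th in (np.deg2rad(77.6),np.deg2rad(77.6-90)):
    R=np.array([[np.cos(th),-np.sin(th)],[np.sin(th),np.cos(th)]])
    print(np.rad2deg(th),"a",C+R@[28,29],"b",C+R@[-28,-29], "a other",C+R@[-28,29])
s=dict(np.load("scene0.npz"));P=cloud(s)
f=s["frame"].copy()
def draw(th):
    R=np.array([[np.cos(th),-np.sin(th)],[np.sin(th),np.cos(th)]]);out=f.copy()
    for x,y,z in [(64,66,30),(64,-66,30),(-64,66,30),(-64,-66,30),(28,29,46),(-28,-29,46)]:
        w=np.r_[C+R@[x,y],z];u=project(s,w[None])[0];print((x,y),u.round(1))
draw(np.deg2rad(77.6-90))
draw(np.deg2rad(77.6))
E
```

```text
scene [ 536.2 -251.3   43.4]
scene [ 485.6 -210.2   44.2]
side [ 486.1 -214.4   41.7]
side [ 531.7 -257.3   42.5]
77.6 a [ 488.68909309 -199.62585172] b [ 533.31090691 -266.77414828] a other [ 476.66391477 -254.31949931]
-12.400000000000006 a [ 544.57414828 -210.88909309] b [ 477.42585172 -255.51090691] a other [ 489.88050069 -198.86391477]
(64, 66) [217.2 245.9]
(64, -66) [200.6 211.1]
(-64, 66) [271.5 231.5]
(-64, -66) [251.4 198.8]
(28, 29) [227.2 226.2]
(-28, -29) [242.2 205.7]
(64, 66) [272.  230.8]
(64, -66) [216.1 245.6]
(-64, 66) [252.5 199.1]
(-64, -66) [200.  211.8]
(28, 29) [250.9 219.9]
(-28, -29) [219.1 211.6]
```

The crop confirms it: white plate, two rockers, raised ends opposite each other. The plate is at about (511,-233) with yaw 77.6°, and the marks agree. Next I'll plan the approach.

```bash
python3 - <<'E'
from h import *
from cell import r
from scipy.spatial.transform import Rotation as Ro
o=r.get_obs()
R=Ro.from_euler('xyz',o["ee_rot"]).as_matrix(); print(R.round(3))
C=np.array([511,-233.2]);th=np.deg2rad(77.6);A=np.array([[np.cos(th),-np.sin(th)],[np.sin(th),np.cos(th)]])
for n,l in dict(b=[-31,-29],a=[31,29]).items(): print(n,C+A@l)
z=R[:,2];cur=np.arctan2(z[1],z[0]); want=th+np.pi/2
d=[((want-cur+k*np.pi+np.pi/2)%np.pi)-np.pi/2 for k in (0,)][0]; print("jaw dir",np.rad2deg(cur),"turn deg",np.rad2deg(d),d/np.pi)
s=dict(np.load("side0.npz"));P=cloud(s).reshape(-1,3);P=P[(s["depth"].ravel()>0)&(P[:,2]>60)&(P[:,2]<400)]
m=(P[:,0]>100)&(P[:,0]<650)&(P[:,1]>-350)&(P[:,1]<560)
H={}
for p in P[m]:
    k=(int(p[0]//100*100),int(p[1]//100*100));H[k]=max(H.get(k,0),int(p[2]))
print(H)
E
```

```text
[[-0.001 -0.943  0.332]
 [-0.001  0.332  0.943]
 [-1.     0.    -0.001]]
b [ 532.66670093 -269.70416512]
a [ 489.33329907 -196.69583488]
jaw dir 70.58802920190982 turn deg -82.9880292019098 -0.46104460667727665
{(100, 400): 399, (200, 400): 398, (100, 500): 399, (200, 500): 348, (100, 300): 344, (600, 500): 138, (600, 400): 139, (500, 500): 135, (500, 400): 127, (600, 300): 126, (100, -100): 225, (100, 0): 203, (500, 0): 74, (400, 0): 76, (500, -100): 77, (400, -100): 75}
```

Call:
carry_out:
  motion:
    - {"slide":[0.22,-0.48,0],"dr":[0,0,-0.023],"hand":1}
    - {"slide":[0.45,-0.96,0],"dr":[0,0,-0.046],"hand":1}
    - {"slide":[0.45,-0.96,0],"dr":[0,0,-0.046],"hand":1}

```text
t: 0.4
position: [211.6, 415.7, 238.6]
ee_rot: [-2.75, 1.569, -1.667]
contact_force: [-0.6, 1.4, 0.3]
gripper_width: 66.6
```

Call:
carry_out:
  motion:
    - {"slide":[0.22,-0.48,0],"dr":[0,0,-0.023],"hand":1}
    - {"slide":[0.45,-0.96,0],"dr":[0,0,-0.046],"hand":1}
    - {"slide":[0.45,-0.96,0],"dr":[0,0,-0.046],"hand":1}

```text
t: 0.7
position: [247.7, 339.3, 238.7]
ee_rot: [-2.323, 1.57, -1.385]
contact_force: [-0.6, 0.1, 0.4]
gripper_width: 42.3
```

Call:
carry_out:
  motion:
    - {"slide":[0.22,-0.48,0],"dr":[0,0,-0.023],"hand":1}
    - {"slide":[0.45,-0.96,0],"dr":[0,0,-0.046],"hand":1}
    - {"slide":[0.45,-0.96,0],"dr":[0,0,-0.046],"hand":1}

```text
t: 1.0
position: [283.9, 262.7, 238.8]
ee_rot: [-1.695, 1.57, -0.902]
contact_force: [0.1, 0.3, 0.1]
gripper_width: 18.1
```

Call:
carry_out:
  motion:
    - {"slide":[0.22,-0.48,0],"dr":[0,0,-0.023],"hand":1}
    - {"slide":[0.45,-0.96,0],"dr":[0,0,-0.046],"hand":1}
    - {"slide":[0.45,-0.96,0],"dr":[0,0,-0.046],"hand":1}

```text
t: 1.3
position: [320.1, 186.1, 238.8]
ee_rot: [-1.32, 1.57, -0.671]
contact_force: [0.5, 0.2, 0.0]
gripper_width: 0.3
```

Call:
carry_out:
  motion:
    - {"slide":[0.22,-0.48,0],"dr":[0,0,-0.023],"hand":1}
    - {"slide":[0.45,-0.96,0],"dr":[0,0,-0.046],"hand":1}
    - {"slide":[0.45,-0.96,0],"dr":[0,0,-0.046],"hand":1}

```text
t: 1.6
position: [356.1, 109.5, 238.7]
ee_rot: [-1.283, 1.57, -0.778]
contact_force: [0.3, 0.5, 0.2]
gripper_width: 0.7
```

Call:
carry_out:
  motion:
    - {"slide":[0.22,-0.48,0],"dr":[0,0,-0.023],"hand":1}
    - {"slide":[0.45,-0.96,0],"dr":[0,0,-0.046],"hand":1}
    - {"slide":[0.45,-0.96,0],"dr":[0,0,-0.046],"hand":1}

```text
t: 1.9
position: [392.0, 33.1, 238.6]
ee_rot: [-1.936, 1.571, -1.574]
contact_force: [0.4, 0.8, -0.0]
gripper_width: 0.1
```

Call:
carry_out:
  motion:
    - {"slide":[0.22,-0.48,0],"dr":[0,0,-0.023],"hand":1}
    - {"slide":[0.45,-0.96,0],"dr":[0,0,-0.046],"hand":1}
    - {"slide":[0.45,-0.96,0],"dr":[0,0,-0.046],"hand":1}

```text
t: 2.2
position: [428.1, -43.3, 238.4]
ee_rot: [1.96, 1.571, 2.179]
contact_force: [0.1, -0.1, 0.0]
gripper_width: 0.5
```

Call:
carry_out:
  motion:
    - {"slide":[0.22,-0.48,0],"dr":[0,0,-0.023],"hand":1}
    - {"slide":[0.45,-0.96,0],"dr":[0,0,-0.046],"hand":1}
    - {"slide":[0.45,-0.96,0],"dr":[0,0,-0.046],"hand":1}

```text
t: 2.5
position: [464.1, -119.8, 238.2]
ee_rot: [2.157, 1.57, 2.232]
contact_force: [0.0, 0.2, 0.5]
gripper_width: 0.4
```

Call:
carry_out:
  motion:
    - {"slide":[0.22,-0.48,0],"dr":[0,0,-0.023],"hand":1}
    - {"slide":[0.45,-0.96,0],"dr":[0,0,-0.046],"hand":1}
    - {"slide":[0.45,-0.96,0],"dr":[0,0,-0.046],"hand":1}
    - {"slide":[0.45,-0.96,0],"dr":[0,0,-0.046],"hand":1}

```text
t: 2.9
position: [498.9, -193.7, 238.3]
ee_rot: [2.214, 1.569, 2.149]
contact_force: [0.1, 0.2, -0.1]
gripper_width: 0.4
```

```bash
python3 - <<'E'
from h import *
from cell import r, imaging
from scipy.spatial.transform import Rotation as Ro
o=r.get_obs(); R=Ro.from_euler('xyz',o["ee_rot"]).as_matrix()
print(o["position"],R.round(3),np.rad2deg(np.arctan2(R[1,2],R[0,2])),o["qpos"],o["contact_force"])
s=imaging.snapshot("wrist");cv2.imwrite("pics/w1.png",s["frame"][:,:,::-1])
T=np.eye(4);T[:3,:3]=R;T[:3,3]=o["position"]
s["camera_from_world"]=np.linalg.inv(T@s["hand_eye"]);np.savez("w1.npz",**s)
P=cloud(s);f=s["frame"]
m=(s["depth"]>0)&(P[...,2]>22)&(P[...,2]<60)&(f.max(-1).astype(int)-f.min(-1)<40)
for c in [m]:
    n,lab,st,_=cv2.connectedComponentsWithStats(c.astype(np.uint8));k=1+st[1:,4].argmax();Q=P[lab==k]
    print(st[k],cv2.minAreaRect(Q[:,:2].astype(np.float32)))
E
```

```text
[ 498.86427343 -193.71420046  238.27421867] [[-0.001  0.065  0.998]
 [ 0.001  0.998 -0.065]
 [-1.     0.001 -0.001]] -3.7356939720963083 [-5.89779007e-01  3.36392063e-01  1.46667549e+00  6.97035692e-04
  1.34011665e+00 -5.24738039e-01] [ 0.08410369  0.15116493 -0.14770576]
[ 234  160  122  102 9521] ((511.3659362792969, -229.73974609375), (126.72598266601562, 132.49493408203125), 77.40229034423828)
```

View pics/w1.png

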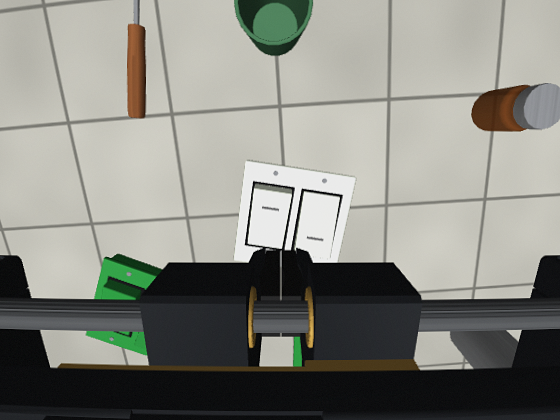

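The wrist view shows the plate at about (300,210). The left rocker (a) is raised at its upper end, (270,187). The right rocker (b) is marked at its lower end, (315,239). This agrees with the earlier fit to about 3 mm. I'll do rocker a first because it is nearest.

Call:
carry_out:
  motion:
    - {"slide":[-0.12,-0.01,-0.5],"dr":[0,0,-0.024],"hand":1}
    - {"slide":[-0.12,-0.01,-1.0],"dr":[0,0,-0.049],"hand":1}
    - {"slide":[-0.12,-0.01,-1.0],"dr":[0,0,-0.049],"hand":1}

```text
t: 3.25
position: [486.9, -193.5, 155.2]
ee_rot: [2.728, 1.562, 2.508]
contact_force: [-0.3, 0.2, 0.9]
gripper_width: 0.5
```

Call:
carry_out:
  motion:
    - {"slide":[0,0,-0.5],"dr":[0,0,0],"hand":1}
    - {"slide":[0,0,-1.0],"dr":[0,0,0],"hand":1}
    - {"slide":[0,0,-1.0],"dr":[0,0,0],"hand":1}
    - {"slide":[0,0,-1.0],"dr":[0,0,0],"hand":1}

```text
t: 3.65
position: [489.9, -196.6, 81.0]
ee_rot: [-0.331, 1.569, -0.551]
contact_force: [-0.6, 0.1, -0.5]
gripper_width: 0.2
```

```bash
python3 - <<'E'
from h import *
from cell import r, imaging
o=r.get_obs();print(o["position"],o["contact_force"])
for n in("scene","side"):
    s=imaging.snapshot(n);c=s["frame"][(150 if n=="scene" else 170):270,(170 if n=="scene" else 260):(300 if n=="scene" else 390),::-1]
    cv2.imwrite(f"pics/{n}1.png",cv2.resize(c,None,fx=4,fy=4,interpolation=cv2.INTER_CUBIC))
E
```

```text
[ 489.87894678 -196.58122011   81.02015901] [-0.57691939  0.06444026 -0.48427651]
```

View pics/scene1.png

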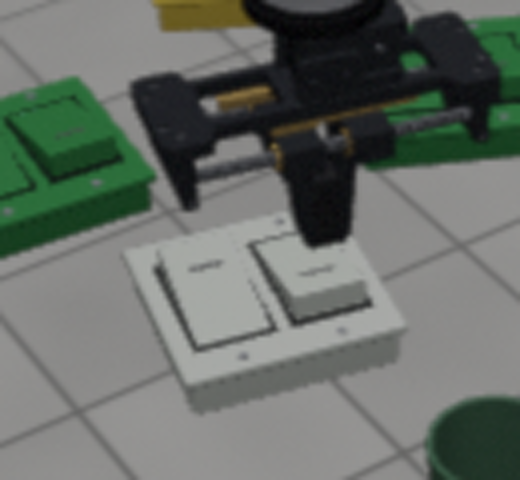

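View pics/side1.png

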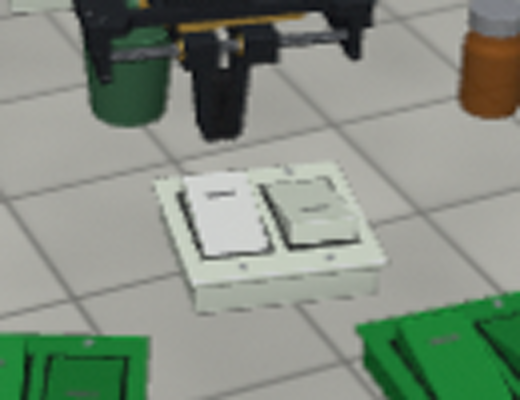

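The fingers are above rocker a's raised end. Pressing it in small steps.

Call:
carry_out:
  motion:
    - {"slide":[0,0,-0.3],"dr":[0,0,0],"hand":1}
    - {"slide":[0,0,-0.4],"dr":[0,0,0],"hand":1}
    - {"slide":[0,0,-0.44],"dr":[0,0,0],"hand":1}
    - {"slide":[0,0,-0.47],"dr":[0,0,0],"hand":1}
    - {"slide":[0,0,-0.5],"dr":[0,0,0],"hand":1}
    - {"slide":[0,0,-0.5],"dr":[0,0,0],"hand":1}
    - {"slide":[0,0,-0.5],"dr":[0,0,0],"hand":1}

```text
t: 4.45
position: [489.3, -197.0, 39.2]
ee_rot: [-0.319, 1.57, -0.542]
contact_force: [1.3, 1.8, 4.0]
gripper_width: 0.6
```

Call:
carry_out:
  motion:
    - {"slide":[0,0,-0.02],"dr":[0,0,0],"hand":1}
    - {"slide":[0,0,-0.04],"dr":[0,0,0],"hand":1}
    - {"slide":[0,0,-0.04],"dr":[0,0,0],"hand":1}
    - {"slide":[0,0,-0.04],"dr":[0,0,0],"hand":1}

```text
t: 4.85
position: [489.2, -196.8, 35.6]
ee_rot: [0.048, 1.57, -0.175]
contact_force: [2.6, 3.5, 4.7]
gripper_width: 0.3
```

Call:
carry_out:
  motion:
    - {"slide":[0,0,-0.01],"dr":[0,0,0],"hand":1}
    - {"slide":[0,0,-0.02],"dr":[0,0,0],"hand":1}
    - {"slide":[0,0,-0.02],"dr":[0,0,0],"hand":1}

```text
t: 5.15
position: [489.4, -196.8, 35.2]
ee_rot: [-0.164, 1.57, -0.387]
contact_force: [-1.0, 6.3, 17.0]
gripper_width: 0.5
```

Call:
carry_out:
  motion:
    - {"slide":[0,0,-0.01],"dr":[0,0,0],"hand":1}
    - {"slide":[0,0,-0.01],"dr":[0,0,0],"hand":1}
    - {"slide":[0,0,-0.01],"dr":[0,0,0],"hand":1}

```text
t: 5.45
position: [489.5, -196.9, 35.0]
ee_rot: [-0.237, 1.569, -0.459]
contact_force: [-3.1, 7.7, 22.9]
gripper_width: 0.7
```

The force rose to 23 N and z stopped at 35 mm, which is where the stop should be. Lifting and moving over to rocker b.

Call:
carry_out:
  motion:
    - {"slide":[0,0,0.3],"dr":[0,0,0],"hand":1}
    - {"slide":[0,0,0.6],"dr":[0,0,0],"hand":1}
    - {"slide":[0.27,-0.45,0.6],"dr":[0,0,0],"hand":1}
    - {"slide":[0.54,-0.89,0.6],"dr":[0,0,0],"hand":1}
    - {"slide":[0.54,-0.89,0.6],"dr":[0,0,0],"hand":1}
    - {"slide":[0.54,-0.89,0.6],"dr":[0,0,0],"hand":1}

```text
t: 6.05
position: [531.4, -268.2, 80.0]
ee_rot: [2.906, 1.569, 2.683]
contact_force: [0.0, 0.2, -0.1]
gripper_width: 0.0
```

```bash
python3 - <<'E'
from h import *
from cell import r, imaging
o=r.get_obs();print(o["position"],o["contact_force"])
for n in("scene","side"):
    s=imaging.snapshot(n);c=s["frame"][(150 if n=="scene" else 170):270,(170 if n=="scene" else 260):(300 if n=="scene" else 390),::-1]
    cv2.imwrite(f"pics/{n}2.png",cv2.resize(c,None,fx=4,fy=4,interpolation=cv2.INTER_CUBIC))
E
```

```text
[ 531.35138597 -268.19398426   80.02408548] [ 0.04975298  0.20892644 -0.10429227]
```

View pics/scene2.png

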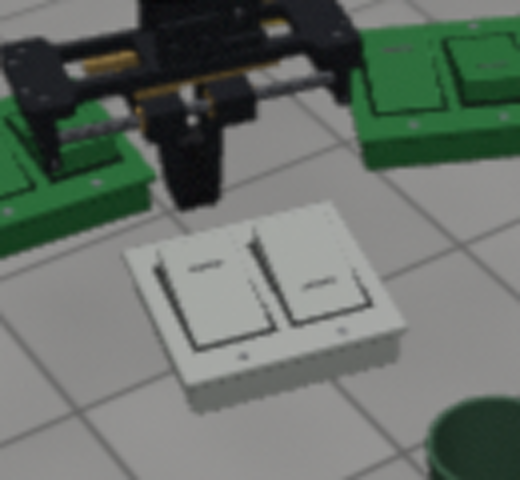

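View pics/side2.png

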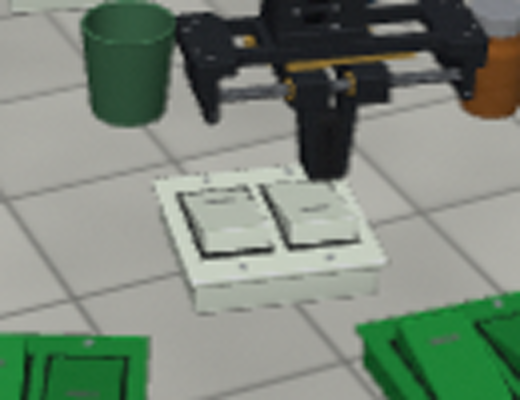

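Rocker a has gone over: its marked end is flush at (318,283) and its far end is up. Now pressing rocker b.

Call:
carry_out:
  motion:
    - {"slide":[0.01,0,-0.3],"dr":[0,0,0],"hand":1}
    - {"slide":[0.01,0,-0.41],"dr":[0,0,0],"hand":1}
    - {"slide":[0.01,0,-0.45],"dr":[0,0,0],"hand":1}
    - {"slide":[0.01,0,-0.48],"dr":[0,0,0],"hand":1}
    - {"slide":[0.01,0,-0.51],"dr":[0,0,0],"hand":1}
    - {"slide":[0.01,0,-0.54],"dr":[0,0,0],"hand":1}
    - {"slide":[0.01,0,-0.57],"dr":[0,0,0],"hand":1}
    - {"slide":[0.01,0,-0.57],"dr":[0,0,0],"hand":1}
    - {"slide":[0.01,0,-0.57],"dr":[0,0,0],"hand":1}

```text
t: 7.05
position: [533.1, -268.3, 35.7]
ee_rot: [-0.43, 1.57, -0.653]
contact_force: [0.3, -2.3, 2.9]
gripper_width: 0.1
```

Call:
carry_out:
  motion:
    - {"slide":[0,0,-0.01],"dr":[0,0,0],"hand":1}
    - {"slide":[0,0,-0.02],"dr":[0,0,0],"hand":1}
    - {"slide":[0,0,-0.02],"dr":[0,0,0],"hand":1}

```text
t: 7.35
position: [533.2, -268.4, 35.1]
ee_rot: [-0.589, 1.569, -0.811]
contact_force: [-3.7, -1.8, 11.0]
gripper_width: 0.4
```

Call:
carry_out:
  motion:
    - {"slide":[0,0,-0.01],"dr":[0,0,0],"hand":1}
    - {"slide":[0,0,-0.01],"dr":[0,0,0],"hand":1}
    - {"slide":[0,0,-0.01],"dr":[0,0,0],"hand":1}

```text
t: 7.65
position: [533.3, -268.5, 34.9]
ee_rot: [-0.597, 1.569, -0.82]
contact_force: [-5.9, -0.4, 16.2]
gripper_width: 0.1
```

Rocker b is at its stop as well (35 mm, 16 N). Lifting clear, then backing away so I can check.

Call:
carry_out:
  motion:
    - {"slide":[0,0,0.3],"dr":[0,0,0],"hand":1}
    - {"slide":[0,0,0.6],"dr":[0,0,0],"hand":1}
    - {"slide":[0,0,1.0],"dr":[0,0,0],"hand":1}
    - {"slide":[0,0,1.0],"dr":[0,0,0],"hand":1}

```text
t: 8.05
position: [534.4, -268.5, 116.8]
ee_rot: [-0.316, 1.565, -0.538]
contact_force: [-0.2, -1.3, -0.3]
gripper_width: 0.0
```

Call:
carry_out:
  motion:
    - {"slide":[-0.5,0,0.5],"dr":[0,0,0],"hand":1}
    - {"slide":[-1.0,0,1.0],"dr":[0,0,0],"hand":1}
    - {"slide":[-1.0,0,1.0],"dr":[0,0,0],"hand":1}
    - {"slide":[-1.0,0,1.0],"dr":[0,0,0],"hand":1}

```text
t: 8.45
position: [452.6, -268.1, 193.7]
ee_rot: [-0.211, 1.569, -0.435]
contact_force: [-0.3, -0.2, -0.3]
gripper_width: 0.3
```

```bash
python3 - <<'E'
from h import *
from cell import r, imaging
o=r.get_obs();print(o["t"],o["position"],o["contact_force"])
C=np.array([511.2,-232.]);th=np.deg2rad(77.6);A=np.array([[np.cos(th),-np.sin(th)],[np.sin(th),np.cos(th)]])
for n in("scene","side"):
    s=imaging.snapshot(n);P=cloud(s).reshape(-1,3);P=P[s["depth"].ravel()>0]
    L=(P[:,:2]-C)@A
    for nm,x,y in [("a pressed",28,29),("a up",-28,29),("b up",28,-29),("b pressed",-28,-29)]:
        m=(abs(L[:,0]-x)<5)&(abs(L[:,1]-y)<12)&(P[:,2]<70); print(n,nm,m.sum(),np.median(P[m,2]) if m.any() else None)
    c=s["frame"][(150 if n=="scene" else 170):270,(170 if n=="scene" else 260):(300 if n=="scene" else 390),::-1]
    cv2.imwrite(f"pics/{n}3.png",cv2.resize(c,None,fx=4,fy=4,interpolation=cv2.INTER_CUBIC))
    cv2.imwrite(f"pics/{n}3f.png",s["frame"][:,:,::-1])
E
```

```text
8.45 [ 452.62639713 -268.10372668  193.69331856] [-0.30311341 -0.22835918 -0.252788  ]
scene a pressed 37 33.822023045286414
scene a up 36 46.27889557945747
scene b up 21 47.50078148870091
scene b pressed 19 34.26548362927588
side a pressed 13 32.467632137158034
side a up 15 44.75703977777562
side b up 21 45.82067623567332
side b pressed 27 32.574098316711684
```

View pics/scene3f.png

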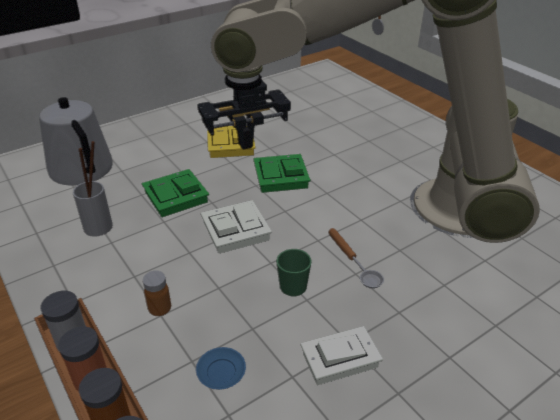

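View pics/side3.png

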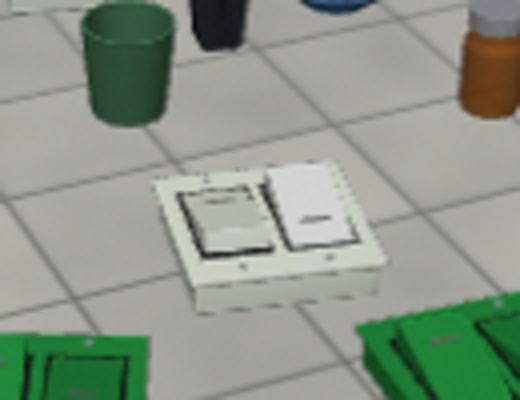

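Both marked ends are now down (about 33–34 mm) and the opposite ends are up (about 45–47 mm). The arm is clear and nothing else has moved, so I'm handing the job in.

```bash
python3 -c "
from cell import r
print(r.job_done())"
```

```text
the job is handed in; nothing more can be done
None
```

I pressed both rockers on the white twin plate fully over with the closed fingertips: rocker a first, to about 23 N at its stop, then rocker b, to about 16 N. I handed the job in at about 8.5 s with the gripper nearly 200 mm above the sill and touching nothing.

My last checks, from the depth readings of both fixed cameras, show the marked ends down at about 32–34 mm. The opposite ends are up at about 45–47 mm. The task gives 34 mm for a fully pressed end and 46 mm for a raised one. I didn't touch the single switch, the cup or the coloured look-alikes, and in the last picture they look the same as before.

The three camera fits of the plate position differed by up to about 4 mm. The presses still landed within the rocker ends. No check failed.

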